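Turn the side arm upright in the retort clamp

ROBOT

A 6-joint arm with a two-finger parallel gripper is mounted at the origin on the work surface. World frame = base frame: x ahead of the robot, y to its left, z up, the work surface at z = 0. Lengths are in mm, angles in rad, forces in N, time in s.
With the tool pointing down it reaches from about 350 to 875 mm from the base axis. Payload 4.2 kg.
Tool frame: the origin (TCP) lies between the finger pads; the fingertips stand 14 mm ahead of it and the grasp point (between the pads) lies 5 mm behind it; z points along the fingers, y is the line along which they close (so a half turn about z gives the same grasp; the last joint's range is limited). The gripper opens to 85 mm and grips with 20 to 120 N. Pads are 22 mm wide; open, the fingers measure 114 mm over their backs; the gripper's body (76 mm by 85 mm) begins 54 mm behind the grasp point. The pads swing forward as they close: fully open they stand 13 mm farther back than shut.
Start: joints at [-1.072, 0.385, 0.008, 0, -1.194, -0.259], TCP at [148.46, -607.091, 245.312] pointing down, gripper open.
Joint ranges: [-3.14, 3.14], [-1.21, 2.06], [-1.07, 1.41], [-3.16, 2.05], [-2.99, -0.16], [-3.1, 3.1]. Speed limits (rad/s): [2.79, 2.79, 3.14, 3.14, 3.14, 3.14].

INTERFACE

Orientations are given as a unit quaternion [x, y, z, w].
In Python, from bench import * gives the robot as it stands.
- The arm moves only by the tool carry_out, never from a script. Its argument "motion" is a list of rows, each a list of 7 numbers: the turn, a rotation vector about the tool's x, y, z in rad, then the shift along the tool's x, y, z in mm, then the opening, from -1 (shut) to 1 (fully open), so that 0 is half open. A call has 1 to 5 rows; each row is the pose to reach, as a shift and turn from the pose commanded when the call began, along the tool's axes at that moment; what a row does not reach only later rows make up. A row lasts 1/8 s, in which the tool goes at most 62.5 mm and 10.7 degrees, less where a joint would pass 70% of its speed; a pose out of reach is approached as far as the arm can. A call with a gripper value outside its range is refused whole. The fingers move at their own pace and stop on an object; the grip force is fixed at half the most. Time passes only in rows, so rows that repeat a pose let the fingers close. It gives the time, the measured TCP pose, the force, the opening and the grip force at its end, in the units of the state.
- read_state(): the state, without advancing time (a new reading comes with each control period).
- get_image(name): name is "scene" or "top"; returns a dict with "color" (384x512x3 uint8, blue, green, red), "mtx" (3x3 intrinsics, pixels), "k1" (the pictures are not rectified: a ray, as slopes to the right and down, at radius r is drawn at 1 + k1 r^2 times it, then the intrinsics apply), "position" and "orientation" of the camera in the world. Camera axes: x right, y down, z forward; pixel columns grow to the right and rows downward; lengths in mm; the calibration is good to about 2 mm. A picture is of the moment at which its call begins. There is no depth.
- job_done(): hands the job in; it is judged then, once.
The state is a dict: "clock": time; "joints": joint angles; "joint_vel": joint speeds; "joint_efforts": joint torques, N m; "position": TCP position; "ee_rot": TCP orientation; "contact_force": force on the tool from outside, world axes, zero at the start; "wrist_torque": the same for the moment, N m; "gripper_width": finger opening in mm; "grasp_force": force on a finger pad.
Only numpy, scipy, OpenCV 4.12 (cv2) and the standard library are available. Lean on these libraries where they do the work, as an engineer would, in place of code of your own. Each camera call takes 0.05 s, during which the arm holds its last target. There are 200 camera calls.

TASK

Get the clamped side-arm tube ready for its hose. Ease the clamp's wing nut about a quarter turn, only enough that the tube will turn without sagging or sliding in the jaws; then turn the tube until its red-capped side arm points straight up, and tighten the wing nut again. Don't disturb the burner, bottle or beaker.

Things in the scene. Friction and masses are not known exactly. Their poses are not given: they have to be found in the camera images.
- stand: Retort stand, fixed to the bench: grey base 210 x 130 x 12 mm, origin at the centre of its underside; x points away from the robot at yaw 0, z up. Steel rod 12 mm thick, 422 mm high, at x = +80 mm. From it a clamp reaches to -x at 180 mm height. The clamped tube's axis lies along y at x = -100 mm; the wing nut's upright axis is at x = -55 mm, y = 0.
- wing_nut (a joint): Turn of the clamp's wing nut about its upright axis, rad; grows as it is loosened (counter-clockwise from above). 0 = firmly tight (about 50 N on the tube), -0.2 = end stop; starts at 0 to 0.2. The pressure falls evenly and is gone at about 1.5; beyond that the jaw lifts off and the tube, heavier at its closed end, sags. Stays where left; turning takes about 0.2 N m.
- wing_mid (a point): Middle of the dark wing nut's two wings, on its axis, 240 mm above the bench. Together the wings form an upright plate 56 mm long, 9 mm thick, about 18 mm high, its ends slightly raised. The frame turns with the nut: y along the wings, x across them, z up. A 16 mm hub goes down to the clamp's jaw, whose top (16 mm wide, along stand x) is 31 mm below this point.
- tube_mid (a point): Clear glass side-arm boiling tube, 200 mm long, 30 mm thick, 0.12 kg, level in the clamp; point on its axis, where held. y along the tube: black bung ends at +84 mm, closed end at -130 mm. z along the side arm, which first leans 35 to 65 degrees to stand -x. One cork finger under the tube, two above (y to +-19 mm). With the nut near 1.3 rad a push of a few N on the side arm turns it; it stays.
- side_arm_end (a point): Outer end of the side arm, on its axis: 66 mm from the tube's axis, at y = +50 mm along the tube. From the tube outwards: a glass stub 13 mm thick, then (30 to 46 mm from the tube's axis) a red screw cap 19 mm thick, then a red hose connection 9 mm thick.
- burner_mid (a point): Middle of a small gas burner, green base 72 mm wide, brass barrel, 134 mm high; it stands unlit under the closed end of the tube. Leave it alone.
- bottle_a_mid (a point): Middle of an amber bottle with white cap, 46 mm wide, 85 mm high, standing on the bench. Leave it alone.
- beaker_mid (a point): Middle of a glass beaker, 70 mm wide, 90 mm high, standing on the bench. Leave it alone.
- tray: Teal wooden tray, fixed on the bench to the robot's left, 300 x 240 x 50 mm, origin at the centre of its underside; amber bottles and beakers in it reach 90 mm height. Not part of the job.
- rack: White hexagonal test-tube rack, fixed on the bench to the robot's right, 124 mm wide, origin at the centre of its underside; its tubes reach 145 mm height. Not part of the job.

How it is judged:
By the outcome, as a careful person would: the job done as asked, in the order asked, and still so for the second after the job is handed in, with the robot touching nothing.
It also fails if it takes over 61 s, if anything falls off the work surface, if the arm or the gripper's body presses on something with over 40 N, if the wrist force passes 120 N, or if a joint passes its speed limit or range.

## Working session

There is one attempt and no reset: what is moved stays moved. The work goes in short steps, Python scripts to look and compute and a tool call to move; the robot and the scene stay as the last step left them, time stands still between calls to the robot, and variables do not carry over. Pictures are saved under pics/ and viewed, at most 10 in all, crops included, and the job is handed in when it is done.

Besides the shell and the picture viewer there is one more tool, called after ">>>" as name(argument=value, ...), one argument or row to a line, values as JSON. carry_out: Moves the arm, as the interface text tells. Its arguments: {"type":"object","properties":{"motion":{"type":"array"}},"required":["motion"]}

```bash
ls; mkdir -p pics
cat > h.py <<'E'
from bench import *
import numpy as np, cv2
from scipy.spatial.transform import Rotation as R
def snap(n,f):
    im=get_image(n); cv2.imwrite(f,im["color"]); return im
E
python3 - <<'E'
from h import *
import pickle
for n in("scene","top"):
    im=snap(n,f"pics/{n}0.png"); pickle.dump(im,open(f"{n}0.pkl","wb"))
    print(n,im["mtx"].tolist(),im["k1"],im["position"],im["orientation"])
a=[cv2.imread(f"pics/{n}0.png") for n in("scene","top")]
s=read_state();print(s)
E
```

```text
pics
scene [[389.86201945009145, 0.0, 256.59358499964793], [0.0, 389.86201945009145, 200.64709755043077], [0.0, 0.0, 1.0]] -0.07210354553587493 [1413.92206051 -360.69543687  758.65920619] [ 0.7283701   0.48867123 -0.27951757 -0.39057311]
top [[371.1444358274425, 0.0, 256.311001089611], [0.0, 371.1444358274425, 191.46116823240772], [0.0, 0.0, 1.0]] -0.09587272381177045 [ 394.45424226  -37.37271817 1319.69172259] [ 0.71268325 -0.69983397  0.02751206 -0.03947258]
{'clock': 0.1, 'joints': array([-1.07241872e+00,  3.85500214e-01,  6.75898495e-03, -3.98856981e-04,
       -1.19399961e+00, -2.58613455e-01]), 'joint_vel': array([-0.00165942, -0.00142005,  0.00320595,  0.00214027, -0.00053979,
        0.00049134]), 'joint_efforts': array([-2.44086395e-04, -3.93319774e+01,  1.88929528e+01,  4.19795126e+00,
       -2.59818175e-03,  1.97269145e-06]), 'position': array([ 148.32254764, -606.64135348,  244.32252671]), 'ee_rot': array([-1.19522040e-01,  9.92831054e-01,  9.71936699e-04, -1.87023318e-04]), 'contact_force': array([-0.00317288,  0.32689622,  0.4691971 ]), 'wrist_torque': array([1.54427928e-02, 8.19209774e-05, 2.90815274e-02]), 'grasp_force': 0.0, 'gripper_width': 85.26500729319876}
```

View pics/scene0.png

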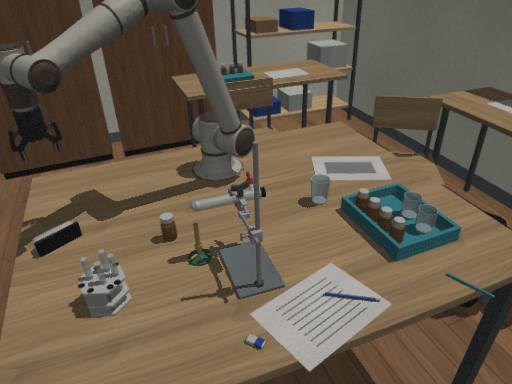

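View pics/top0.png

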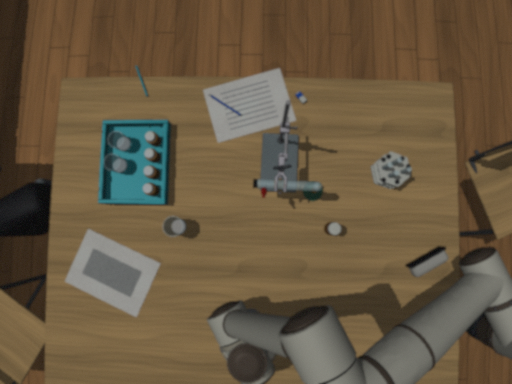

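The scene view shows the stand with the tube and its red cap near (250,180), and the burner under the closed end at (200,256). In the top view the stand base is around (280,158), the tube runs from (255,184) to (322,188), and the red arm is at (264,193). Next I'll enlarge both.

Run:
```python
import cv2,numpy as np
a=cv2.imread("pics/top0.png")[95:210,240:340]; b=cv2.imread("pics/scene0.png")[160:300,180:290]
a=cv2.resize(a,None,fx=4,fy=4,interpolation=cv2.INTER_CUBIC);b=cv2.resize(b,None,fx=3.6,fy=3.6,interpolation=cv2.INTER_CUBIC)
H=max(a.shape[0],b.shape[0]);p=lambda m:cv2.copyMakeBorder(m,0,H-m.shape[0],0,0,cv2.BORDER_CONSTANT)
c=np.hstack([p(a),p(b)]);print(c.shape,a.shape);cv2.imwrite("pics/crop0.png",c[:, :800])
```

```text
(504, 796, 3) (460, 400, 3)
```

View pics/crop0.png

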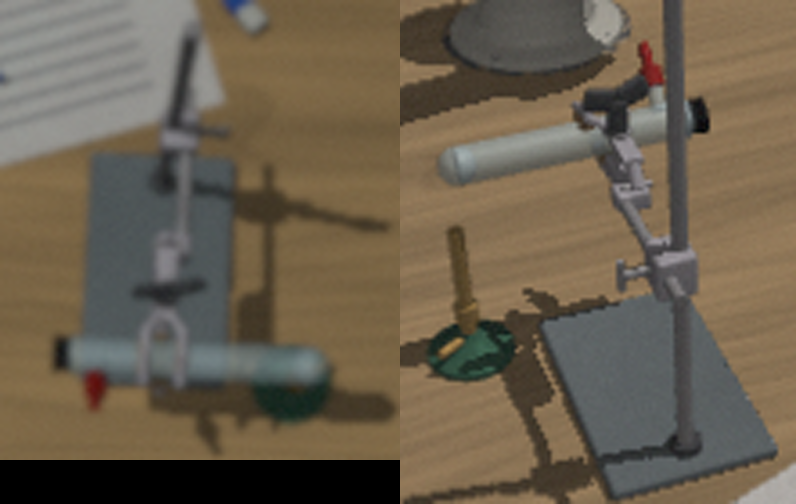

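The enlarged crop shows the wing nut's ends at top px (274.2,168) and (291.2,166.2). The bung end is at (253.5,183.5), the closed end at (322,186) and the arm end at (263.7,197). In the scene image the arm end is at (248,172.8). I'll fit the stand pose, arm lean and nut angle to these points.

```bash
cat > fit.py <<'E'
from h import *
import pickle
from scipy.optimize import least_squares
ims={n:pickle.load(open(n+"0.pkl","rb")) for n in("scene","top")}
def proj(im,P):
    Rc=R.from_quat(im["orientation"]).as_matrix().T
    return cv2.projectPoints(np.array(P,float).reshape(-1,3),cv2.Rodrigues(Rc)[0],-Rc@im["position"],im["mtx"],np.array([im["k1"],0,0,0.]))[0][:,0]
def pts(q):
    x,y,yaw,a,w=q
    wd=28*np.array([-np.sin(w),np.cos(w),0]);wm=np.array([-55,0,244.])
    sa=np.array([-100,50,180])+66*np.array([-np.sin(a),0,np.cos(a)])
    L=dict(wl=wm+wd,wr=wm-wd,bung=[-100,84,180],closed=[-100,-130,180],arm=sa,
      c1=[105,65,12],c2=[105,-65,12],c3=[-105,-65,12])
    r=R.from_euler("z",yaw)
    return {k:r.apply(v)+[x,y,0] for k,v in L.items()}
obs=dict(top=dict(wl=(274.2,168),wr=(291.2,166.2),bung=(253.5,183.5),closed=(322,186.2),arm=(263.7,197),c1=(263,133.75),c2=(298.75,133.75)),
 scene=dict(wr=(231.4,187.8),wl=(248,184.4),arm=(248,172.8),bung=(264,192),closed=(191.5,206),c3=(219.7,249.4),c2=(238.3,298.3),c1=(284.2,285.6)))
if __name__=="__main__":
    f=lambda q:np.concatenate([(proj(ims[n],[pts(q)[k]])[0]-v) for n in obs for k,v in obs[n].items()])
    s=least_squares(f,[560,0,0,.8,0],loss="soft_l1")
    print(s.x);print(f(s.x).reshape(-1,2).round(1).tolist())
    for k,v in pts(s.x).items(): print(k,v.round(1))
    st=np.array(s.x);r=R.from_euler("z",st[2])
    print("wing_mid",r.apply([-55,0,240])+[*st[:2],0],"tube_mid",r.apply([-100,0,180])+[*st[:2],0])
E
python3 fit.py
```

```text
[ 6.27425989e+02 -9.41346690e+01 -4.18971717e-02  7.08550744e+00
  1.96845184e-01]
[[-1.7, -0.6], [0.2, -1.4], [-0.6, -1.2], [0.0, 0.1], [-0.7, -0.0], [-0.1, -2.0], [0.2, 0.1], [-1.5, 0.4], [0.8, -2.0], [-1.0, -0.5], [0.1, -0.3], [-1.4, 0.7], [-2.0, -1.2], [-0.4, -1.4], [0.5, -1.3]]
wl [568.2 -64.2 244. ]
wr [ 576.8 -119.5  244. ]
bung [531.  -6. 180.]
closed [ 522.1 -219.8  180. ]
arm [482.2 -38.  225.9]
c1 [735.1 -33.6  12. ]
c2 [ 729.6 -163.5   12. ]
c3 [ 519.8 -154.7   12. ]
wing_mid [572.47425467 -91.83099868 240.        ] tube_mid [527.51374478 -89.94617749 180.        ]
```

The fit is good: arm lean is 0.80 rad (given 35–65°), residuals are about 1–2 px, and heights and sizes agree. Next I'll move above the wing nut.

```bash
cat > go.py <<'E'
from h import *
import sys
def go(x,y,z,yaw):
    "row from the present pose to a pose pointing down with tool y at world angle yaw"
    s=read_state();r0=R.from_quat(s["ee_rot"])
    c,n=np.cos(yaw),np.sin(yaw)
    rt=R.from_matrix(np.array([[n,-c,0],[c,n,0],[0,0,-1]]).T@np.eye(3)) if 0 else R.from_matrix(np.column_stack([[-n,c,0],[c,n,0],[0,0,-1]]))
    print("row",(r0.inv()*rt).as_rotvec().round(3),r0.inv().apply(np.array([x,y,z])-s["position"]).round(1))
    m=r0.as_matrix()
    print("clock",round(s["clock"],2),"pos",s["position"].round(1),"yaw",np.arctan2(m[1,1],m[0,1]).round(3),"F",s["contact_force"].round(1),"T",s["wrist_torque"].round(2),"w",round(s["gripper_width"],1),"j6",s["joints"][5].round(2))
if __name__=="__main__": go(*map(float,sys.argv[1:]))
E
sed -i 's/rt=R.from_matrix(np.array.*else /rt=/' go.py
python3 go.py 570 -92 330 0.155
```

```text
row [ 1.000e-03 -2.000e-03  1.655e+00] [-531.8  400.   -85. ]
clock 0.1 pos [ 148.3 -606.6  244.3] yaw 1.81 F [-0.   0.3  0.5] T [0.02 0.   0.03] w 85.3 j6 -0.26
```

>>> carry_out(
  motion=[
    [0, 0, 0.16, -40, 30, -40, 0],
    [0, 0, 0.33, -90, 70, -85, 0],
    [0, 0, 0.5, -135, 105, -85, 0],
    [0, 0, 0.67, -180, 140, -85, 0],
    [0, 0, 0.84, -225, 175, -85, 0],
  ],
)

```text
clock: 0.72
position: [318.7, -392.1, 330.3]
ee_rot: [0.288, 0.958, 0.0, 0.0]
contact_force: [0.2, -0.6, -0.2]
gripper_width: 42.8
grasp_force: 0.0
```

```bash
python3 go.py 570 -92 330 0.155
```

```text
row [0.    0.    0.832] [-44.4 388.9   0.4]
clock 0.72 pos [ 318.7 -392.1  330.3] yaw 0.987 F [ 0.2 -0.6 -0.2] T [-0.11 -0.1  -0.02] w 42.8 j6 -1.59
```

>>> carry_out(
  motion=[
    [0, 0, -0.16, -9, 60, 0, 0],
    [0, 0, -0.33, -18, 115, 0, 0],
    [0, 0, -0.5, -27, 170, 0, 0],
    [0, 0, -0.67, -36, 225, 0, 0],
    [0, 0, -0.84, -44, 280, 0, 0],
  ],
)

```text
clock: 1.35
position: [508.6, -181.7, 330.0]
ee_rot: [-0.133, 0.991, 0.0, -0.0]
contact_force: [-1.1, -0.8, 0.2]
gripper_width: 43.0
grasp_force: 0.0
```

```bash
python3 go.py 572 -92 330 3.297
```

```text
row [ 1.000e-03 -0.000e+00 -1.458e+00] [-84.9  69.8  -0. ]
clock 1.35 pos [ 508.6 -181.7  330. ] yaw 1.839 F [-1.1 -0.8  0.2] T [-0.13 -0.07  0.07] w 43.0 j6 -1.26
```

>>> carry_out(
  motion=[
    [0, 0, -0.17, -25, 20, 0, 0],
    [0, 0, -0.34, -50, 42, 0, 0],
    [0, 0, -0.52, -75, 62, 0, 0],
    [0, 0, -0.7, -85, 70, 0, 0],
    [0, 0, -0.87, -85, 70, 0, 0],
  ],
)

```text
clock: 1.98
position: [572.1, -92.7, 329.3]
ee_rot: [-0.539, 0.842, 0.001, -0.001]
contact_force: [0.5, 0.1, 0.3]
gripper_width: 42.8
grasp_force: 0.0
```

```bash
python3 go.py 572 -92 330 3.297
```

```text
row [ 0.002 -0.    -0.587] [-0.6  0.4 -0.7]
clock 1.98 pos [572.1 -92.7 329.3] yaw 2.71 F [0.5 0.1 0.3] T [-0.02 -0.03  0.01] w 42.8 j6 -0.55
```

>>> carry_out(
  motion=[
    [0, 0, -0.17, 0, 0, 10, 0],
    [0, 0, -0.34, 0, 0, 20, 0],
    [0, 0, -0.5, 0, 0, 35, 0],
    [0, 0, -0.59, 0, 0, 45, 0],
    [0, 0, -0.59, 0, 0, 45, 0],
  ],
)

```text
clock: 2.6
position: [571.1, -93.7, 284.0]
ee_rot: [0.758, -0.652, -0.001, 0.001]
contact_force: [-0.1, -0.6, -0.6]
gripper_width: 42.7
grasp_force: 0.0
```

Run:
```python
from h import *
import pickle
from go import go
im=snap("scene","pics/s1.png");pickle.dump(im,open("s1.pkl","wb"))
im2=snap("top","pics/t1.png");pickle.dump(im2,open("t1.pkl","wb"))
go(572,-92,235,3.297)
a=im["color"][110:235,180:290];b=im2["color"][130:210,240:320]
f=lambda m,k:cv2.resize(m,None,fx=k,fy=k,interpolation=cv2.INTER_CUBIC)
a=f(a,4);b=f(b,4);b=cv2.copyMakeBorder(b,0,a.shape[0]-b.shape[0],0,0,cv2.BORDER_CONSTANT)
c=np.hstack([a,b]);print(c.shape);cv2.imwrite("pics/c1.png",c)
```

```text
row [ 0.    -0.    -0.006] [-1.8 -0.4 50.4]
clock 2.7 pos [571.8 -93.8 285.4] yaw -2.992 F [0.6 0.4 0. ] T [0.01 0.02 0.01] w 42.9 j6 0.03
(500, 760, 3)
```

View pics/c1.png

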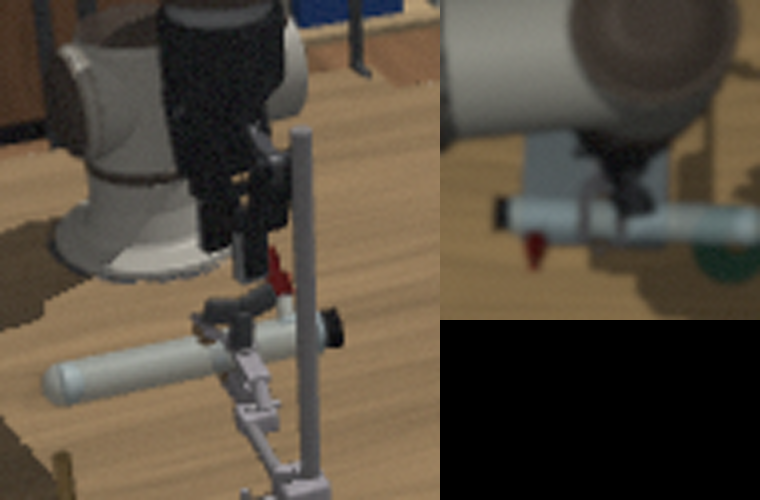

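The picture shows the gripper over the nut. Fingertips are at about (234,171) and (242.5,179), and the wing ends are at (231.3,187) and (248,184.3). I'll check this against the projection.

Run:
```python
from fit import *
im=pickle.load(open("s1.pkl","rb"))
d=np.array([np.cos(.15),np.sin(.15),0]);t=np.array([571.8,-93.8,278])
for s in(-1,1):
    for w in (21,35): print("tip",s,w,proj(im,t+s*w*d)[0].round(1))
r=R.from_euler("z",.155)
m=np.array([572.5,-91.8,244])
for n in(im,ims["top"]):
  for k in(-28,0,28): print(k,proj(n,m+r.apply([0,k,0]))[0].round(1))
print(proj(im,m-[0,0,30]))
```

```text
tip -1 21 [234.3 170.6]
tip -1 35 [231.8 168.5]
tip 1 21 [241.9 177.2]
tip 1 35 [244.5 179.5]
-28 [229.9 188.2]
0 [239.5 185.3]
28 [248.8 182.4]
-28 [291.4 164.8]
0 [281.9 166.1]
28 [272.5 167.4]
[[240.01879972 195.00330772]]
```

>>> carry_out(
  motion=[
    [0, 0, 0.01, -1, -0.5, 15, 0],
    [0, 0, 0.02, -1.8, -0.5, 30, 0],
    [0, 0, 0.02, -1.8, -0.5, 42, 0],
    [0, 0, 0.02, -1.8, -0.5, 48, 0],
    [0, 0, 0.02, -1.8, -0.5, 48, 0],
  ],
)

```text
clock: 3.32
position: [571.9, -92.0, 236.7]
ee_rot: [0.752, -0.659, -0.0, 0.0]
contact_force: [-0.0, 0.1, -0.2]
gripper_width: 43.0
grasp_force: 0.0
```

>>> carry_out(
  motion=[
    [0, 0, 0, 0, 0, 0, -0.4],
    [0, 0, 0, 0, 0, 0, -0.6],
    [0, 0, 0, 0, 0, 0, -0.75],
    [0, 0, 0, 0, 0, 0, -0.85],
    [0, 0, 0, 0, 0, 0, -0.85],
  ],
)

```text
clock: 3.95
position: [571.7, -92.0, 238.1]
ee_rot: [0.752, -0.659, 0.0, 0.0]
contact_force: [-3.0, 0.9, 5.4]
gripper_width: 13.2
grasp_force: 58.8
```

```bash
python3 go.py 572 -92 235 3.28
```

```text
row [ 0.    -0.    -0.007] [ 0.  -0.3  3.1]
clock 3.95 pos [571.7 -92.  238.1] yaw -3.01 F [-3.   0.9  5.4] T [0.2  1.17 0.  ] w 13.2 j6 0.01
```

The opening of 13.2 mm is wider than the 9 mm plate, with an upward force, so the tips are probably on the 16 mm hub. I'll regrip a little higher.

>>> carry_out(
  motion=[
    [0, 0, 0, 0, 0, 0, -0.4],
    [0, 0, 0, 0, 0, 0, -0.4],
    [0, 0, 0, 0, 0, -8, -0.4],
    [0, 0, 0, 0, 0, -8, -0.4],
    [0, 0, 0, 0, 0, -8, -0.6],
  ],
)

```text
clock: 4.58
position: [572.1, -91.9, 245.4]
ee_rot: [0.752, -0.659, 0.0, -0.0]
contact_force: [0.4, 0.9, -0.5]
gripper_width: 17.1
grasp_force: 0.0
```

>>> carry_out(
  motion=[
    [0, 0, 0, 0, 0, 0, -0.7],
    [0, 0, 0, 0, 0, 0, -0.8],
    [0, 0, 0, 0, 0, 0, -0.9],
    [0, 0, 0, 0, 0, 0, -0.9],
  ],
)

```text
clock: 5.08
position: [571.7, -92.0, 245.6]
ee_rot: [0.752, -0.659, -0.0, 0.0]
contact_force: [-3.8, 0.4, 4.7]
gripper_width: 11.4
grasp_force: 58.7
```

Run:
```python
from h import *
from go import go
go(572,-92,235,3.28)
im=snap("scene","pics/s2.png")
cv2.imwrite("pics/c2.png",cv2.resize(im["color"][120:220,200:290],None,fx=6,fy=6,interpolation=cv2.INTER_CUBIC))
```

```text
row [ 0.001 -0.    -0.007] [ 0.1 -0.3 10.6]
clock 5.08 pos [571.7 -92.  245.6] yaw -3.01 F [-3.8  0.4  4.7] T [0.26 0.99 0.01] w 11.4 j6 0.01
```

View pics/c2.png

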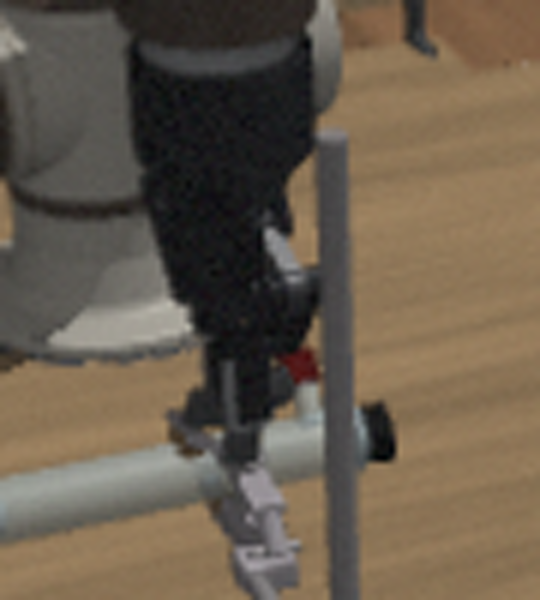

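The grip is on the plate with the fingers astride the nut; the wings show on both sides at about (235,187) and (248,184). I'll loosen counter-clockwise to about 1.27 rad absolute.

>>> carry_out(
  motion=[
    [0, 0, -0.11, 0, 0, 0, -0.9],
    [0, 0, -0.22, 0, 0, 0, -0.9],
    [0, 0, -0.33, 0, 0, 0, -0.9],
    [0, 0, -0.44, 0, 0, 0, -0.9],
    [0, 0, -0.55, 0, 0, 0, -0.9],
  ],
)

```text
clock: 5.75
position: [571.9, -91.9, 245.6]
ee_rot: [0.903, -0.429, 0.0, -0.0]
contact_force: [-2.3, 1.5, 4.9]
gripper_width: 11.4
grasp_force: 58.8
```

>>> carry_out(
  motion=[
    [0, 0, -0.11, 0, 0, 0, -0.9],
    [0, 0, -0.22, 0, 0, 0, -0.9],
    [0, 0, -0.33, 0, 0, 0, -0.9],
    [0, 0, -0.44, 0, 0, 0, -0.9],
    [0, 0, -0.55, 0, 0, 0, -0.9],
  ],
)

```text
clock: 6.38
position: [572.1, -91.7, 245.6]
ee_rot: [0.986, -0.167, 0.0, -0.0]
contact_force: [-2.6, 2.4, 5.0]
gripper_width: 11.9
grasp_force: 58.8
```

```bash
python3 go.py 572 -92 245 4.37
```

```text
row [-0.001 -0.     0.006] [0.  0.3 0.6]
clock 6.38 pos [572.1 -91.7 245.6] yaw -1.907 F [-2.6  2.4  5. ] T [ 0.53  0.83 -0.16] w 11.9 j6 1.11
```

>>> carry_out(
  motion=[
    [0, 0, 0, 0, 0, 0, -0.4],
    [0, 0, 0, 0, 0, 0, -0.3],
    [0, 0, 0, 0, 0, -40, -0.3],
    [0, 0, 0, 0, 0, -75, 0],
    [0, 0, 0, 0, 0, -75, 0.5],
  ],
)

```text
clock: 7.0
position: [573.6, -92.1, 323.5]
ee_rot: [0.986, -0.169, 0.004, -0.001]
contact_force: [1.1, 0.3, 0.5]
gripper_width: 59.3
grasp_force: 0.0
```

Run:
```python
from h import *
from go import go
go(504,-39,320,3.10)
```

```text
row [-0.006 -0.005  1.272] [-83.4 -26.8   3. ]
clock 7.0 pos [573.6 -92.1 323.5] yaw -1.911 F [1.1 0.3 0.5] T [0.06 0.05 0.03] w 59.3 j6 1.11
```

>>> carry_out(
  motion=[
    [0, 0, 0.17, -20, -6, 0, 0.9],
    [0, 0, 0.34, -40, -13, 0, 1],
    [0, 0, 0.51, -60, -20, 0, 1],
    [0, 0, 0.68, -83, -26.5, 0, 1],
    [0, 0, 0.85, -83, -26.5, 0, 1],
  ],
)

```text
clock: 7.62
position: [501.3, -38.7, 319.5]
ee_rot: [0.827, -0.563, -0.0, 0.0]
contact_force: [-0.3, 0.6, 0.9]
gripper_width: 85.6
grasp_force: 0.0
```

```bash
python3 go.py 504 -39 250 3.10
```

```text
row [0.001 0.001 0.417] [ 1.4 -2.4 69.5]
clock 7.62 pos [501.3 -38.7 319.5] yaw -2.766 F [-0.3  0.6  0.9] T [ 0.02 -0.06  0.06] w 85.6 j6 0.13
```

>>> carry_out(
  motion=[
    [0, 0, 0.16, 0, 0, 0, 1],
    [0, 0, 0.32, 0.5, -1, 10, 1],
    [0, 0, 0.42, 0.5, -2, 40, 1],
    [0, 0, 0.42, 0.5, -2, 60, 1],
    [0, 0, 0.42, 0.5, -2, 60, 1],
  ],
)

```text
clock: 8.25
position: [503.4, -39.2, 257.9]
ee_rot: [-0.693, 0.721, 0.002, -0.002]
contact_force: [-0.2, 0.2, -0.3]
gripper_width: 85.3
grasp_force: 0.0
```

Run:
```python
from h import *
from go import go
go(504,-39,216,3.10)
im=snap("scene","pics/s3.png"); im2=snap("top","pics/t3.png")
f=lambda m,k:cv2.resize(m,None,fx=k,fy=k,interpolation=cv2.INTER_CUBIC)
a=f(im["color"][120:220,185:285],5);b=f(im2["color"][150:220,240:300],5);b=cv2.copyMakeBorder(b,0,a.shape[0]-b.shape[0],0,0,cv2.BORDER_CONSTANT)
cv2.imwrite("pics/c3.png",np.hstack([a,b]))
```

```text
row [ 0.005 -0.001  0.002] [-0.3 -0.8 41.8]
clock 8.25 pos [503.4 -39.2 257.9] yaw 3.102 F [-0.2  0.2 -0.3] T [ 0.03 -0.01 -0.01] w 85.3 j6 -0.28
```

View pics/c3.png

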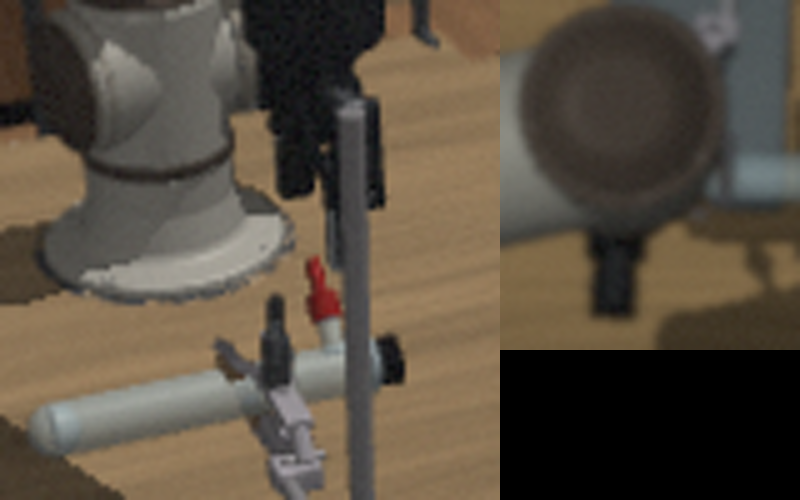

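The nut is turned about a quarter, the tube is level, and the side-arm tip at (248,172) lies between the open fingers. I'll descend and sweep +x.

>>> carry_out(
  motion=[
    [0, 0, 0, 0, 0, 15, 1],
    [0, 0, 0, 0, 0, 30, 1],
    [0, 0, 0, 0, -1, 40, 1],
    [0, 0, 0, 0, -1, 40, 1],
  ],
)

```text
clock: 8.85
position: [505.1, -39.2, 219.1]
ee_rot: [-0.693, 0.721, 0.001, -0.001]
contact_force: [0.1, 0.2, -0.6]
gripper_width: 85.7
grasp_force: 0.0
```

```bash
python3 go.py 529.6 -40 218 3.10
```

```text
row [ 0.002 -0.001  0.003] [ -0.1 -24.5   1.1]
clock 8.85 pos [505.1 -39.2 219.1] yaw 3.103 F [ 0.1  0.2 -0.6] T [ 0.06 -0.01 -0.01] w 85.7 j6 -0.28
```

>>> carry_out(
  motion=[
    [0, 0, 0, 0, -5, 0, 1],
    [0, 0, 0, 0, -10, 0, 1],
    [0, 0, 0, 0, -15, 0, 1],
    [0, 0, 0, 0, -20, 0, 1],
    [0, 0, 0, 0, -24.5, 0, 1],
  ],
)

```text
clock: 9.48
position: [527.1, -39.9, 219.9]
ee_rot: [-0.693, 0.721, 0.003, -0.003]
contact_force: [-11.3, 5.4, 9.8]
gripper_width: 85.5
grasp_force: 6.1
```

>>> carry_out(
  motion=[
    [0, 0, 0, 0, 0, -2, 0.8],
    [0, 0, 0, 0, 0, -4, 0.6],
    [0, 0, 0, 0, 0, -6, 0.4],
    [0, 0, 0, 0, 0, -8, 0.2],
    [0, 0, 0, 0, 0, -10, 0],
  ],
)

```text
clock: 10.1
position: [528.5, -40.7, 230.3]
ee_rot: [-0.693, 0.721, 0.001, -0.002]
contact_force: [-3.6, -1.7, 0.4]
gripper_width: 42.8
grasp_force: 1.4
```

Run:
```python
from h import *
from go import go
go(529.6,-40,236,3.10)
im=snap("scene","pics/s4.png")
cv2.imwrite("pics/c4.png",cv2.resize(im["color"][120:220,185:285],None,fx=5,fy=5,interpolation=cv2.INTER_CUBIC))
```

```text
row [ 0.004 -0.001  0.003] [-0.7 -1.  -5.7]
clock 10.1 pos [528.5 -40.7 230.3] yaw 3.103 F [-3.6 -1.7  0.4] T [-0.6   0.81  0.  ] w 42.8 j6 -0.27
```

View pics/c4.png

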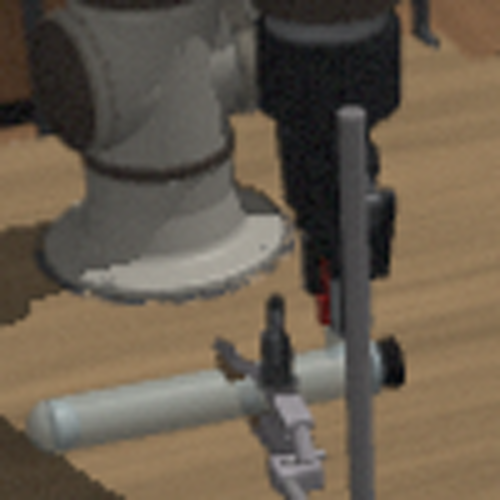

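The arm is coming up with the tube still level. Next I'll centre it between the pads and close.

>>> carry_out(
  motion=[
    [0, 0, 0, 0, -0.5, -2, -0.15],
    [0, 0, 0, 0, -1, -4, -0.3],
    [0, 0, 0, 0, -1, -6, -0.4],
    [0, 0, 0, 0, -1, -6, -0.5],
    [0, 0, 0, 0, -1, -6, -0.6],
  ],
)

```text
clock: 10.78
position: [530.9, -40.3, 236.5]
ee_rot: [-0.693, 0.721, 0.0, -0.0]
contact_force: [-4.5, -2.2, 3.4]
gripper_width: 17.0
grasp_force: 11.6
```

>>> carry_out(
  motion=[
    [0, 0, 0, 0, 0, 0, -0.68],
    [0, 0, 0, 0, 0, 0, -0.75],
    [0, 0, 0, 0, 0, 0, -0.75],
    [0, 0, 0, 0, 0, 0, -0.75],
  ],
)

```text
clock: 11.28
position: [530.8, -40.2, 236.6]
ee_rot: [-0.693, 0.721, 0.0, -0.0]
contact_force: [-4.6, -1.5, 3.8]
gripper_width: 13.1
grasp_force: 58.8
```

```bash
python3 go.py 529.6 -40 236 3.10
```

```text
row [ 0.001 -0.     0.003] [-0.1  1.2  0.6]
clock 11.28 pos [530.8 -40.2 236.6] yaw 3.103 F [-4.6 -1.5  3.8] T [-0.42  1.66 -0.01] w 13.1 j6 -0.27
```

>>> carry_out(
  motion=[
    [0, 0, 0, 0, 0, 0, -0.6],
    [0, 0, 0, 0, 0, 0, -0.4],
    [0, 0, 0, 0, 0, 0, -0.3],
    [0, 0, 0, 0, 0, -40, -0.3],
    [0, 0, 0, 0, 0, -90, -0.3],
  ],
)

```text
clock: 11.9
position: [531.4, -39.7, 326.2]
ee_rot: [-0.693, 0.721, 0.0, -0.0]
contact_force: [0.9, 0.6, 0.0]
gripper_width: 29.8
grasp_force: 0.0
```

>>> carry_out(
  motion=[
    [0, 0, 0, -60, 10, 0, -0.3],
    [0, 0, 0, -120, 20, 0, -0.3],
    [0, 0, 0, -180, 30, 0, -0.3],
    [0, 0, 0, -240, 40, 0, -0.3],
    [0, 0, 0, -300, 50, 0, -0.3],
  ],
)

```text
clock: 12.52
position: [492.7, 264.4, 326.5]
ee_rot: [-0.693, 0.721, 0.0, 0.001]
contact_force: [0.6, -0.6, -0.5]
gripper_width: 29.5
grasp_force: 0.0
```

Run:
```python
from fit import *
from go import go
go(572,-92,325,4.37)
S=snap("scene","pics/s5.png");T=snap("top","pics/t5.png")
pickle.dump((S,T),open("im5.pkl","wb"))
f=lambda m,k:cv2.resize(m,None,fx=k,fy=k,interpolation=cv2.INTER_CUBIC)
a=f(S["color"][130:230,185:285],4);b=f(T["color"][140:210,240:330],4);b=cv2.copyMakeBorder(b,0,a.shape[0]-b.shape[0],0,0,cv2.BORDER_CONSTANT)
cv2.imwrite("pics/c5.png",np.hstack([a,b]))
def red(c,x0,x1,y0,y1):
    c=c.astype(float);w=np.clip(c[...,2]-np.maximum(c[...,0],c[...,1])-45,0,None)
    m=np.zeros_like(w);m[y0:y1,x0:x1]=w[y0:y1,x0:x1];yy,xx=np.mgrid[:m.shape[0],:m.shape[1]]
    return (m*xx).sum()/m.sum(),(m*yy).sum()/m.sum(),(m>0).sum()
print("before",red(ims["top"]["color"],255,275,180,205),red(ims["scene"]["color"],238,262,160,195))
print("now",red(T["color"],250,275,170,205),red(S["color"],238,262,160,195))
st=R.from_euler("z",-.0419)
for a in np.radians([46,-10,-5,0,5,10,15]):
    P=st.apply(np.array([-100,50,180])+46*np.array([-np.sin(a),0,np.cos(a)]))+[627.4,-94.1,0]
    print(np.degrees(a).round(),proj(T,P)[0].round(2),proj(S,P)[0].round(2))
```

```text
row [-3.000e-03  1.000e-03 -1.267e+00] [353.1 -92.9   0.9]
clock 12.53 pos [492.7 264.4 326.5] yaw 3.103 F [ 0.6 -0.6 -0.5] T [ 0.04 -0.11  0.02] w 29.5 j6 -0.82
before (np.float64(263.15184381778744), np.float64(191.3991323210412), np.int64(29)) (np.float64(249.32648569332355), np.float64(177.83418928833456), np.int64(45))
now (np.float64(263.550135501355), np.float64(180.7750677506775), np.int64(17)) (np.float64(251.65384615384616), np.float64(178.56089743589743), np.int64(24))
46.0 [263.28 192.6 ] [248.78 178.82]
-10.0 [264.11 178.45] [253.24 181.41]
-5.0 [264.03 179.75] [252.77 180.58]
0.0 [263.95 181.08] [252.31 179.86]
5.0 [263.87 182.43] [251.85 179.25]
10.0 [263.79 183.78] [251.4  178.76]
15.0 [263.71 185.12] [250.97 178.39]
```

View pics/c5.png

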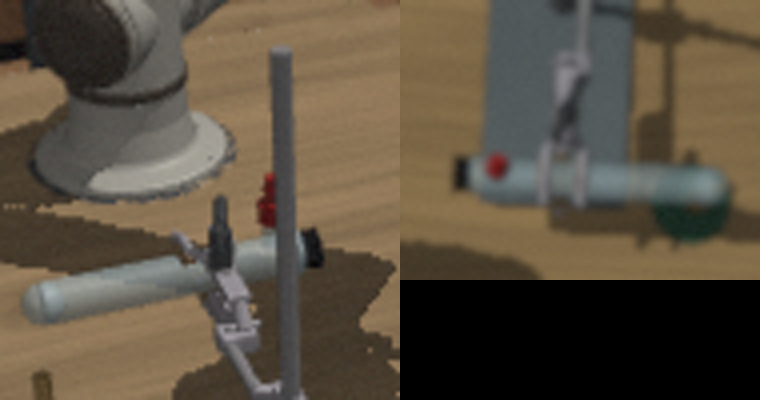

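The top view shows the red arm seen end-on at about (264,181), over the tube. I'll measure it relative to the black bung and the tube edges to find any residual lean.

Run:
```python
from fit import *
S,T=pickle.load(open("im5.pkl","rb"))
st=R.from_euler("z",-.0419);W=lambda p:st.apply(p)+[627.4,-94.1,0]
for nm,im in(("T",T),("T0",ims["top"])):
    g=im["color"].astype(float).mean(2)
    sub=g[174:194,249:260];w=np.clip(62-sub,0,None);yy,xx=np.mgrid[174:194,249:260]
    print(nm,"bung",(w*xx).sum()/w.sum(),(w*yy).sum()/w.sum(),(w>0).sum())
    for c in(267,268,270): 
        print(c,im["color"][172:198,c,0].tolist())
print("pred bung",proj(T,W([-100,78,180]))[0],"axis50",proj(T,W([-100,50,180]))[0])
for c in(35,40): print(c,proj(T,W([-100,c,180]))[0],proj(T,W([-85,c,180]))[0],proj(T,W([-115,c,180]))[0])
c=T["color"][174:190,256:272]
print((c[...,2].astype(int)-c[...,1]).tolist())
```

```text
T bung 254.78817733990147 183.05418719211823 24
267 [93, 95, 93, 94, 95, 94, 90, 88, 87, 89, 97, 114, 122, 124, 118, 107, 96, 92, 79, 68, 69, 77, 78, 77, 74, 71]
268 [94, 96, 92, 95, 96, 93, 94, 98, 107, 116, 122, 130, 133, 129, 119, 108, 97, 89, 78, 68, 71, 78, 78, 75, 74, 73]
270 [94, 93, 94, 94, 94, 92, 91, 100, 115, 125, 133, 139, 135, 129, 121, 108, 95, 85, 78, 67, 70, 75, 77, 76, 76, 72]
T0 bung 254.78636363636363 182.97987012987014 26
267 [89, 88, 90, 90, 90, 91, 91, 100, 112, 122, 128, 133, 131, 121, 112, 100, 82, 73, 59, 53, 60, 65, 68, 73, 72, 70]
268 [91, 90, 89, 90, 89, 89, 90, 98, 110, 121, 127, 132, 132, 124, 114, 104, 90, 82, 74, 60, 67, 73, 73, 75, 72, 70]
270 [88, 90, 89, 88, 91, 90, 89, 98, 111, 121, 130, 131, 131, 125, 115, 104, 93, 84, 71, 67, 67, 74, 75, 75, 71, 71]
pred bung [254.8466574  182.37569672] axis50 [263.88631468 182.90585463]
35 [268.73210591 183.19047377] [269.01073275 178.38410193] [268.45235937 188.00948195]
40 [267.11664511 183.09555632] [267.39735178 178.28964165] [266.83486588 187.9141083 ]
[[20, 21, 22, 17, 9, -2, -5, -7, -7, -8, -8, -8, -8, -8
[... 328 characters left out ...]
, [0, -3, -7, -6, 5, 25, 57, 79, 85, 72, 36, 7, -8, -12, -12, -13], [-5, -5, -10, -5, 6, 31, 62, 79, 78, 61, 30, 5, -10, -13, -14, -14], [-4, -8, -9, -7, 2, 28, 59, 76, 70, 47, 20, -1, -11, -14, -14, -15], [-4, -7, -9, -9, -3, 16, 44, 62, 61, 35, 7, -7, -14, -14, -15, -15], [-4, -7, -8, -9, -8, 0, 14, 29, 31, 15, -1, -10, -13, -14, -14, -15], [-2, -7, -7, -9, -10, -10, -5, 1, 2, -4, -9, -13, -14, -14, -15, -14], [0, -4, -6, -6, -8, -11, -12, -9, -10, -10, -12, -13, -11, -11, -14, -14], [11, 7, 0, -2, -6, -10, -10, -11, -11, -12, -12, -11, -11, -10, -12, -12], [19, 15, 12, 5, -2, -6, -7, -10, -9, -8, -9, -12, -10, -10, -9, -10], [22, 20, 21, 14, 4, -3, -6, -5, -8, -6, -8, -8, -7, -7, -7, -7]]
```

Relative to the bung and tube edges, the arm is about 3° past vertical. The gripper was centred at x=530.8, and the tube axis comes out near x=528. I'll regrip the arm centred at 528.

```bash
python3 go.py 528 -40 326 3.10
```

```text
row [-0.001  0.002  0.009] [306.  -45.6  -1.2]
clock 12.62 pos [492.4 267.3 325.3] yaw 3.109 F [-0.8 -1.3 -0.2] T [-0.07  0.03  0.02] w 30.1 j6 -0.82
```

>>> carry_out(
  motion=[
    [0, 0, 0, 60, -7, 0, -0.3],
    [0, 0, 0, 120, -14, 0, -0.3],
    [0, 0, 0, 180, -21, 0, -0.3],
    [0, 0, 0, 240, -28, 0, -0.3],
    [0, 0, 0, 303, -47, 0, -0.3],
  ],
)

```text
clock: 13.25
position: [527.4, -41.5, 326.9]
ee_rot: [-0.693, 0.72, -0.001, 0.001]
contact_force: [1.5, 0.0, 0.3]
gripper_width: 30.0
grasp_force: 0.0
```

```bash
python3 go.py 528 -40 238 3.10
```

```text
row [-0.003  0.001  0.003] [-1.4 -0.3 88.9]
clock 13.25 pos [527.4 -41.5 326.9] yaw 3.103 F [1.5 0.  0.3] T [ 0.05 -0.14 -0.03] w 30.0 j6 -0.27
```

>>> carry_out(
  motion=[
    [0, 0, 0, 0, 0, 0, -0.3],
    [0, 0, 0, 0, 0, 40, -0.3],
    [0, 0, 0, 0, 0, 70, -0.3],
    [0, 0, 0, 0, 0, 88, -0.3],
    [0, 0, 0, 0, 0, 88, -0.3],
  ],
)

```text
clock: 13.88
position: [526.7, -39.0, 236.9]
ee_rot: [-0.694, 0.72, 0.001, -0.001]
contact_force: [0.1, 0.4, 0.6]
gripper_width: 30.0
grasp_force: 0.0
```

```bash
python3 go.py 528 -40 238 3.10
```

```text
row [ 0.003 -0.     0.004] [ 0.9 -1.4 -1.1]
clock 13.88 pos [526.7 -39.  236.9] yaw 3.104 F [0.1 0.4 0.6] T [ 0.04 -0.03  0.02] w 30.0 j6 -0.27
```

>>> carry_out(
  motion=[
    [0, 0, 0, 0, -1, -2, -0.4],
    [0, 0, 0, 0, -1, -2, -0.5],
    [0, 0, 0, 0, -1, -2, -0.6],
    [0, 0, 0, 0, -1, -2, -0.7],
    [0, 0, 0, 0, -1, -2, -0.8],
  ],
)

```text
clock: 14.5
position: [529.0, -39.7, 241.0]
ee_rot: [-0.693, 0.721, -0.001, 0.001]
contact_force: [2.0, 0.0, 1.3]
gripper_width: 8.8
grasp_force: 5.6
```

>>> carry_out(
  motion=[
    [0, 0, 0, 0, 0, 0, -0.8],
    [0, 0, 0, 0, 0, 0, -0.8],
  ],
)

```text
clock: 14.75
position: [528.9, -39.7, 241.0]
ee_rot: [-0.693, 0.721, -0.001, 0.001]
contact_force: [2.0, 0.8, 2.6]
gripper_width: 8.7
grasp_force: 5.6
```

```bash
python3 go.py 528 -40 238 3.10
```

```text
row [-0.002  0.     0.003] [0.4 0.9 3. ]
clock 14.75 pos [528.9 -39.7 241. ] yaw 3.103 F [2.  0.8 2.6] T [ 0.16 -0.68  0.02] w 8.7 j6 -0.27
```

>>> carry_out(
  motion=[
    [0, 0, 0, 0, 0.5, 0, -0.8],
    [0, 0, 0, 0, 1, 0, -0.8],
    [0, 0, 0, 0, 1, 0, -0.8],
    [0, 0, 0, 0, 1, 0, -0.6],
    [0, 0, 0, 0, 1, 0, -0.3],
  ],
)

```text
clock: 15.38
position: [525.5, -40.0, 239.1]
ee_rot: [-0.693, 0.721, 0.001, -0.002]
contact_force: [0.2, -0.4, -0.3]
gripper_width: 29.9
grasp_force: 0.0
```

>>> carry_out(
  motion=[
    [0, 0, 0, 0, 0, -40, -0.3],
    [0, 0, 0, 0, 0, -85, -0.3],
    [0, 0, 0, -60, 5, -85, -0.3],
    [0, 0, 0, -120, 15, -85, -0.3],
    [0, 0, 0, -180, 25, -85, -0.3],
  ],
)

```text
clock: 16.0
position: [507.7, 142.0, 324.0]
ee_rot: [-0.693, 0.721, 0.001, -0.002]
contact_force: [0.3, 0.7, -0.4]
gripper_width: 30.0
grasp_force: 0.0
```

>>> carry_out(
  motion=[
    [0, 0, 0, -60, 10, 0, -0.3],
    [0, 0, 0, -120, 15, 0, -0.3],
    [0, 0, 0, -120, 15, 0, -0.3],
  ],
)

```text
clock: 16.38
position: [497.4, 264.4, 322.8]
ee_rot: [-0.695, 0.719, 0.0, -0.003]
contact_force: [-0.2, -0.3, 0.3]
gripper_width: 29.8
grasp_force: 0.0
```

Run:
```python
from fit import *
from go import go
go(572,-92,325,4.365)
S=snap("scene","pics/s6.png");T=snap("top","pics/t6.png");T2=get_image("top")
def red(c,x0,x1,y0,y1,t):
    c=c.astype(float);w=np.clip(c[...,2]-np.maximum(c[...,0],c[...,1])-t,0,None)
    m=np.zeros_like(w);m[y0:y1,x0:x1]=w[y0:y1,x0:x1];yy,xx=np.mgrid[:m.shape[0],:m.shape[1]]
    return round((m*xx).sum()/m.sum(),2),round((m*yy).sum()/m.sum(),2),(m>0).sum()
S5,T5=pickle.load(open("im5.pkl","rb"))
for t in(25,45):
  for im in(T5,T,T2): print(t,red(im["color"],258,272,174,192,t))
  for im in (S5,S): print(t,red(im["color"],238,262,160,195,t))
g=T["color"].astype(float).mean(2)
sub=g[174:194,249:260];w=np.clip(62-sub,0,None);yy,xx=np.mgrid[174:194,249:260]
print("bung",(w*xx).sum()/w.sum(),(w*yy).sum()/w.sum())
# dark wing nut angle in top view
f=lambda m,k:cv2.resize(m,None,fx=k,fy=k,interpolation=cv2.INTER_CUBIC)
a=f(S["color"][150:220,185:285],4);b=f(T["color"][140:210,240:330],4);cv2.imwrite("pics/c6.png",np.hstack([a,b]))
```

```text
row [ 0.006  0.    -1.258] [353.6 -86.8  -1.5]
clock 16.38 pos [497.4 264.4 322.8] yaw 3.107 F [-0.2 -0.3  0.3] T [ 0.01  0.01 -0.05] w 29.8 j6 -0.81
25 (np.float64(263.55), np.float64(180.86), np.int64(29))
25 (np.float64(263.61), np.float64(181.29), np.int64(27))
25 (np.float64(263.62), np.float64(181.31), np.int64(28))
25 (np.float64(251.32), np.float64(179.34), np.int64(118))
25 (np.float64(251.32), np.float64(179.04), np.int64(133))
45 (np.float64(263.55), np.float64(180.78), np.int64(17))
45 (np.float64(263.63), np.float64(181.23), np.int64(21))
45 (np.float64(263.62), np.float64(181.23), np.int64(21))
45 (np.float64(251.65), np.float64(178.56), np.int64(24))
45 (np.float64(251.68), np.float64(178.58), np.int64(27))
bung 254.83762517882693 183.0128755364807
```

View pics/c6.png

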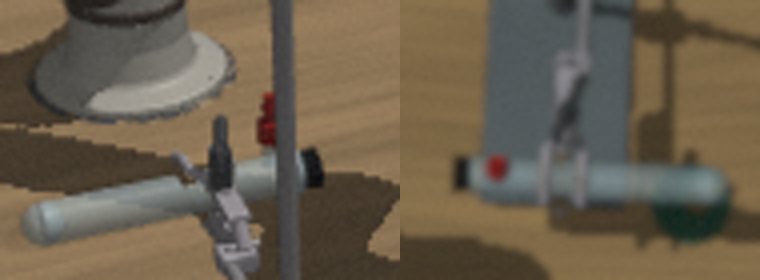

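The top view shows the red arm at (263.6,181.3), which is within about 1–2° of upright (expected about 181.6), and the tube is level. Next I'll go back to the nut to tighten it.

>>> carry_out(
  motion=[
    [0, 0, -0.17, 59, -14, 0, -0.3],
    [0, 0, -0.34, 118, -28, 0, -0.3],
    [0, 0, -0.51, 177, -43, 0, -0.3],
    [0, 0, -0.68, 236, -58, 0, -0.3],
    [0, 0, -0.85, 295, -72, 0, -0.3],
  ],
)

```text
clock: 17.15
position: [557.4, -32.3, 325.5]
ee_rot: [0.927, -0.376, -0.0, 0.0]
contact_force: [1.2, -0.4, -0.2]
gripper_width: 30.0
grasp_force: 0.0
```

```bash
python3 go.py 572 -92 325 4.365
```

```text
row [ 0.     0.    -0.423] [52.1 32.6  0.4]
clock 17.15 pos [557.4 -32.3 325.5] yaw -2.342 F [ 1.2 -0.4 -0.2] T [ 0.02 -0.07 -0.  ] w 30.0 j6 0.57
```

>>> carry_out(
  motion=[
    [0, 0, -0.17, 30, 18, 0, -0.3],
    [0, 0, -0.34, 52, 32, 0, -0.3],
    [0, 0, -0.42, 52, 32, 0, -0.3],
    [0, 0, -0.42, 52, 32, 30, -0.3],
    [0, 0, -0.42, 52, 32, 30, -0.3],
  ],
)

```text
clock: 17.77
position: [570.8, -89.5, 293.0]
ee_rot: [0.984, -0.177, -0.003, 0.001]
contact_force: [0.4, -0.1, 1.2]
gripper_width: 29.7
grasp_force: 0.0
```

```bash
python3 go.py 572 -92 246 4.365
```

```text
row [ 0.002  0.006 -0.009] [ 2.3  1.9 47. ]
clock 17.77 pos [570.8 -89.5 293. ] yaw -1.927 F [ 0.4 -0.1  1.2] T [-0.04  0.04  0.02] w 29.7 j6 1.09
```

>>> carry_out(
  motion=[
    [0, 0, -0.01, 1.5, 1.5, 0, -0.3],
    [0, 0, -0.01, 1.5, 1.5, 15, -0.3],
    [0, 0, -0.01, 1.5, 1.5, 32, -0.3],
    [0, 0, -0.01, 1.5, 1.5, 46, -0.3],
    [0, 0, -0.01, 1.5, 1.5, 46, -0.3],
  ],
)

```text
clock: 18.4
position: [573.3, -89.9, 247.9]
ee_rot: [0.985, -0.171, -0.001, 0.0]
contact_force: [0.6, -0.9, 0.1]
gripper_width: 29.9
grasp_force: 0.0
```

```bash
python3 go.py 572 -92 246 4.365
```

```text
row [0.001 0.003 0.004] [-0.5  2.4  1.9]
clock 18.4 pos [573.3 -89.9 247.9] yaw -1.915 F [ 0.6 -0.9  0.1] T [-0.01 -0.07 -0.01] w 29.9 j6 1.1
```

>>> carry_out(
  motion=[
    [0, 0, 0, -0.5, 2, 1.5, -0.4],
    [0, 0, 0, -0.5, 2, 1.5, -0.6],
    [0, 0, 0, -0.5, 2, 1.5, -0.75],
    [0, 0, 0, -0.5, 2, 1.5, -0.9],
    [0, 0, 0, -0.5, 2, 1.5, -0.9],
  ],
)

```text
clock: 19.02
position: [572.9, -91.9, 248.6]
ee_rot: [0.985, -0.171, 0.001, 0.0]
contact_force: [-0.2, -1.4, 4.2]
gripper_width: 10.1
grasp_force: 58.8
```

```bash
python3 go.py 572 -92 246 3.02
```

```text
row [-1.000e-03 -1.000e-03  1.349e+00] [-0.8  0.4  2.6]
clock 19.02 pos [572.9 -91.9 248.6] yaw -1.915 F [-0.2 -1.4  4.2] T [-0.39  0.36 -0.04] w 10.1 j6 1.11
```

>>> carry_out(
  motion=[
    [0, 0, 0.14, 0, 0, 0, -0.9],
    [0, 0, 0.28, 0, 0, 0, -0.9],
    [0, 0, 0.42, 0, 0, 0, -0.9],
    [0, 0, 0.56, 0, 0, 0, -0.9],
    [0, 0, 0.7, 0, 0, 0, -0.9],
  ],
)

```text
clock: 19.65
position: [572.4, -92.6, 248.6]
ee_rot: [0.866, -0.5, 0.0, 0.001]
contact_force: [-2.8, -3.4, 3.7]
gripper_width: 10.1
grasp_force: 59.0
```

>>> carry_out(
  motion=[
    [0, 0, 0.14, 0, 0, 0, -0.9],
    [0, 0, 0.28, 0, 0, 0, -0.9],
    [0, 0, 0.42, 0, 0, 0, -0.9],
    [0, 0, 0.56, 0, 0, 0, -0.9],
    [0, 0, 0.67, 0, 0, 0, -0.9],
  ],
)

```text
clock: 20.27
position: [571.5, -92.7, 248.6]
ee_rot: [-0.654, 0.757, 0.0, -0.002]
contact_force: [-3.9, -3.3, 5.4]
gripper_width: 10.0
grasp_force: 59.2
```

```bash
python3 go.py 572 -92 246 3.0
```

```text
row [ 0.002 -0.002 -0.005] [-0.8 -0.4  2.6]
clock 20.27 pos [571.5 -92.7 248.6] yaw 2.995 F [-3.9 -3.3  5.4] T [-0.93  1.29  0.22] w 10.0 j6 -0.27
```

>>> carry_out(
  motion=[
    [0, 0, 0, 0, 0, 0, -0.6],
    [0, 0, 0, 0, 0, 0, -0.3],
    [0, 0, 0, 0, 0, 0, -0.3],
    [0, 0, 0, 0, 0, -40, -0.3],
    [0, 0, 0, 0, 0, -85, -0.3],
  ],
)

```text
clock: 20.9
position: [572.7, -91.4, 332.9]
ee_rot: [-0.655, 0.756, 0.001, -0.001]
contact_force: [1.8, -0.7, 0.1]
gripper_width: 29.6
grasp_force: 0.0
```

>>> carry_out(
  motion=[
    [0, 0, 0, -60, 12, 0, -0.3],
    [0, 0, 0, -120, 25, 0, -0.3],
    [0, 0, 0, -180, 37, 0, -0.3],
    [0, 0, 0, -240, 50, 0, -0.3],
    [0, 0, 0, -300, 62, 0, -0.3],
  ],
)

```text
clock: 21.52
position: [553.8, 216.4, 332.9]
ee_rot: [-0.655, 0.756, 0.0, 0.0]
contact_force: [0.3, -0.1, -0.2]
gripper_width: 30.2
grasp_force: 0.0
```

>>> carry_out(
  motion=[
    [0, 0, 0, -50, 10, 0, -0.3],
    [0, 0, 0, -50, 10, 0, -0.3],
    [0, 0, 0, -50, 10, 0, -0.3],
  ],
)

```text
clock: 21.9
position: [551.3, 265.2, 332.5]
ee_rot: [-0.655, 0.756, -0.0, -0.0]
contact_force: [0.9, -0.1, -0.5]
gripper_width: 30.2
grasp_force: 0.0
```

Run:
```python
from fit import *
from go import go
go(572,-92,325,3.0)
S=snap("scene","pics/s7.png");T=snap("top","pics/t7.png")
def red(c,x0,x1,y0,y1,t):
    c=c.astype(float);w=np.clip(c[...,2]-np.maximum(c[...,0],c[...,1])-t,0,None)
    m=np.zeros_like(w);m[y0:y1,x0:x1]=w[y0:y1,x0:x1];yy,xx=np.mgrid[:m.shape[0],:m.shape[1]]
    return round((m*xx).sum()/m.sum(),2),round((m*yy).sum()/m.sum(),2),(m>0).sum()
for t in(25,45): print(red(T["color"],258,272,174,192,t))
f=lambda m,k:cv2.resize(m,None,fx=k,fy=k,interpolation=cv2.INTER_CUBIC)
a=f(S["color"][150:270,155:285],3);b=f(T["color"][140:260,230:365],3);cv2.imwrite("pics/c7.png",np.hstack([a,b]))
d=np.abs(T["color"].astype(int)-ims["top"]["color"]).max(2)
for n,(x,y) in dict(bottle=(334,229),beaker=(175,227),burner=(315,195)).items(): print(n,d[y-12:y+12,x-12:x+12].mean())
```

```text
row [ 0.    -0.    -0.001] [350.7 -71.1   7.6]
clock 21.9 pos [551.3 265.2 332.5] yaw 2.999 F [ 0.9 -0.1 -0.5] T [ 0.03 -0.04 -0.01] w 30.2 j6 -0.85
(np.float64(263.64), np.float64(181.27), np.int64(28))
(np.float64(263.59), np.float64(181.18), np.int64(19))
bottle 5.621527777777778
beaker 5.295138888888889
burner 5.229166666666667
```

View pics/c7.png

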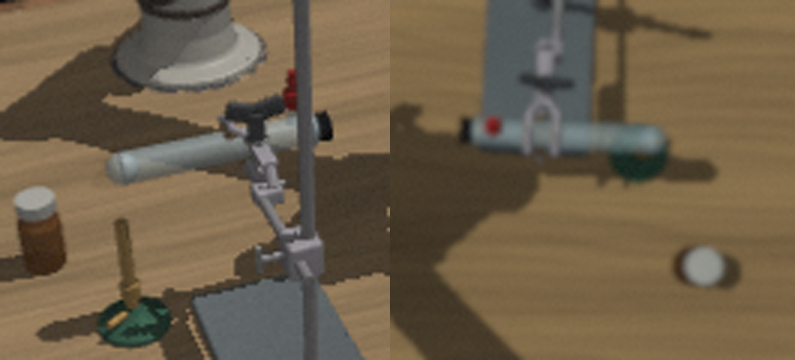

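The nut is back across the clamp (wings slightly clockwise of square), the tube is level, and the arm is upright at top px (263.6,181.2). The burner, bottle and beaker haven't moved. I'll hand it in.

```bash
python3 -c "
from bench import *
print(job_done())"
```

```text
the job is handed in; nothing more can be done
None
```

I eased the wing nut to about 1.25 rad, turned the red-capped side arm upright (about 1–2° off by the camera, past vertical if anything), then retightened the nut to about -0.1 rad; the tube stayed level, the burner, bottle and beaker were untouched, and I handed it in at about 22 s with no verdict shown.

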